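Pack the adhesive field-test kit

ROBOT

A 6-joint arm with a two-finger parallel gripper is mounted at the origin on the work surface. World frame = base frame: x ahead of the robot, y to its left, z up, the work surface at z = 0. Lengths are in mm, angles in rad, forces in N, time in s.
With the tool pointing down it reaches from about 250 to 775 mm from the base axis. Payload 4 kg.
Tool frame: the origin (TCP) lies midway between the tips of the shut fingers; the grasp point (between the pads) lies 19 mm behind it; z points along the fingers, x is the direction in which the jaws open and shut, and the axes are right-handed (so a half turn about z gives the same grasp; the last joint's range is limited). The gripper opens to 94 mm and grips with 3 to 60 N. Pads are 16 mm wide; open, the fingers measure 119 mm over their backs; the gripper's body (75 mm by 177 mm) begins 78 mm behind the grasp point.
Start: joints at [1.124, 0.087, 1.371, -0, 1.684, -0.103], TCP at [185.397, 517.83, 205.506] pointing down, gripper open.
Joint ranges: [-3.1, 3.1], [-0.76, 2.03], [0.27, 2.55], [-1.08, 4.22], [0.17, 2.65], [-2.57, 2.57]. Speed limits (rad/s): [2.79, 2.79, 3.14, 3.14, 3.14, 3.14].

INTERFACE

Orientations are given as a rotation vector (axis times angle).
In Python, from rig import robot gives the robot as it stands.
- The arm moves only by the tool drive_tool, never from a script. Its argument "moves" is a list of rows, each a list of 7 numbers: the opening, from 0 (shut) to 1 (fully open), then the shift along the tool's x, y, z in cm, then the turn, a rotation vector about the tool's x, y, z in degrees. In form: [[hand, dx, dy, dz, rx, ry, rz], ...]. A call has exactly 5 rows; each row shifts and turns the commanded pose from where the row before left it, along the tool's axes as they then stand; what a row does not reach is not made up. A row lasts 1/8 s, in which the tool goes at most 62.5 mm and 10.7 degrees, less where a joint would pass 70% of its speed; a pose out of reach is approached as far as the arm can. A call is refused whole if a number of a shift passes 6.25 or a number of a turn 10.7, either way. A call with a gripper value outside its range is refused whole. The fingers move at their own pace and stop on an object; "grip_force" is the grip in N (left out, the last holds). Time passes only in rows, so rows that do not move let the fingers close, or fill a call up. It gives the time, the measured TCP pose, the force and the opening at its end, in the units of the state.
- robot.state(): the state, without advancing time (a new reading comes with each control period).
- robot.snapshot(name): name is "side" or "top"; returns a dict with "pixels" (400x640x3 uint8, red, green, blue), "K" (3x3 intrinsics, pixels), "rvec" (rotation vector, rad) and "tvec" (3), from world to camera coordinates, as OpenCV has them. Camera axes: x right, y down, z forward; pixel columns grow to the right and rows downward; lengths in mm; the calibration is good to about 2 mm. A picture is of the moment at which its call begins. There is no depth.
- robot.finish_job(): hands the job in, once; it reports no verdict.
The state is a dict: "clock": time; "qpos": joint angles; "joint_velocities": joint speeds; "joint_efforts": joint torques, N m; "eef_pos": TCP position; "tcp_rot": TCP orientation; "force": force on the tool from outside, world axes, zero at the start; "wrist_torque": the same for the moment, N m; "opening": opening from 0.0 (shut) to 1.0 (fully open).
Only numpy, scipy, OpenCV 4.12 (cv2) and the standard library are available. Lean on these libraries where they do the work, as an engineer would, in place of code of your own. Each camera call takes 0.05 s, during which the arm holds its last target. There are 200 camera calls.

TASK

Pack the blue field-test kit: both orange tins go side by side, standing flat on the floor of the tin bay (slide aside the one already in there to make room), and the yellow spindle case goes lid up into the spring bay, flat on its floor and held snugly between the orange sprung plate and the wall opposite; it is longer than the free space, so put its end in at a slant against the plate, press the plate back and lower the other end. Keep the tins upright and set them down gently, and leave the beakers and the jar where they stand.

Things in the scene. Friction and masses are not known exactly. Their poses are not given: they have to be found in the camera images.
- kit: Blue open case, fixed to the bench, 152 (x) x 150 (y) x 35 mm high outside; floor and walls 5 mm thick. Origin: centre of its underside; x points roughly towards the robot (within 26 degrees), so y points roughly to the robot's right, z up. Along its +y side is the tin bay, along its -y side the spring bay, each 30 mm deep, with a solid grey rib 30 mm wide, as high as the walls, between them.
- tin_bay (a point): Centre of the floor of the tin bay, at (9, 38, 5) mm in the kit's frame, same axes as the kit. The bay is 124 mm long (x) and 64 mm wide (y), with upright walls all round, 30 mm high.
- spring_bay (a point): Floor level of the spring bay, at the foot of its end wall's (the +x one, opposite the plate) inner face, middle of the bay's width; at (71, -47, 5) mm in the kit's frame, same axes as the kit. From here the bay runs 142 mm towards -x, 46 mm wide (y), walls 30 mm high. The sprung plate crosses it.
- clamp (a joint): The orange sprung plate in the spring bay: 8 mm thick, 44 mm wide, its top 28.5 mm above the bay floor (lower than the walls). 0 m: at rest, its flat face 100 mm from the +x end wall; grows as it is pressed towards -x, up to 0.030. It pushes back with about 4 N at rest, 7.5 N at 0.012 and 11 N at 0.025.
- tin_in: Orange adhesive tin with brass rims and a pale band, closed, upright cylinder 60 mm in diameter, 75 mm high, about 0.35 kg. Origin: centre of its underside, z up. Starts inside the tin bay, in the bay's middle part, so that neither end has room for the other tin.
- tin_out: Orange adhesive tin with brass rims and a pale band, closed, upright cylinder 60 mm in diameter, 75 mm high, about 0.35 kg. Origin: centre of its underside, z up. Starts on the bench, to one side of the kit.
- spindle_case: Closed yellow hard case with a black seam and two steel latches, a rigid block 112 (x) x 40 (y) x 60 mm (z) high, about 0.28 kg. Origin: centre of its underside, x along its length, z up towards the lid. Either end may face the plate. Starts on the bench, lid up, on the other side of the kit.
- beaker_a: Empty clear glass beaker, 70 mm wide, 85 mm high; not to be moved. Origin: centre of its underside.
- beaker_b: Empty green glass beaker, 60 mm wide, 70 mm high; not to be moved. Origin: centre of its underside.
- jar: Closed amber jar, 48 mm wide, 60 mm high, on the side of the kit away from the robot; not to be moved. Origin: centre of its underside.
There are look-alikes about, which are no part of the job. Several things have the shape of the spindle_case; the one meant has the colours described above.

How it is judged:
By the outcome, as a careful person would: the job done as asked, in the order asked, and still so for the second after the job is handed in, with the robot touching nothing.
It also fails if it takes over 70 s, if anything falls off the work surface, if the arm or the gripper's body presses on something with over 40 N, if the wrist force passes 120 N, or if a joint passes its speed limit or range.

## Working session

There is one attempt and no reset: what is moved stays moved. The work goes in short steps, Python scripts to look and compute and a tool call to move; the robot and the scene stay as the last step left them, time stands still between calls to the robot, and variables do not carry over. Pictures are saved under pics/ and viewed, about 8 in all and at most 12, crops included, and the job is handed in when it is done.

Besides the shell and the picture viewer there is one more tool, called after "Request:" in YAML: its name, and indented under it one key for each argument. drive_tool: Moves the arm, as the interface text tells. Its arguments: {"type":"object","properties":{"moves":{"type":"array"},"grip_force":{"type":"number"}},"required":["moves"]}

```bash
mkdir -p pics; ls; cat > h.py <<'E'
import numpy as np, cv2, pickle
from rig import robot
def snap(n,f):
    s=robot.snapshot(n); cv2.imwrite(f'pics/{f}.png',s['pixels'][:,:,::-1]); pickle.dump(s,open(f'pics/{f}.pkl','wb')); return s
def load(f): return pickle.load(open(f'pics/{f}.pkl','rb'))
def P(s): 
    R=cv2.Rodrigues(np.array(s['rvec'],float))[0]; return R,np.array(s['tvec'],float).ravel(),np.array(s['K'],float)
def onz(s,uv,z):
    R,t,K=P(s); c=-R.T@t; d=R.T@np.linalg.inv(K)@np.array([*uv,1.]); return c+d*(z-c[2])/d[2]
def tri(s1,a,s2,b):
    A=[];B=[]
    for s,uv in((s1,a),(s2,b)):
        R,t,K=P(s); M=K@np.c_[R,t]
        for i in(0,1): r=uv[i]*M[2]-M[i]; A.append(r[:3]);B.append(-r[3])
    return np.linalg.lstsq(np.array(A),np.array(B),rcond=None)[0]
def proj(s,p):
    R,t,K=P(s); q=K@(R@np.array(p,float)+t); return q[:2]/q[2]
E
python3 - <<'E'
from h import *
for n in('side','top'):
    s=snap(n,n+'0'); R,t,K=P(s); print(n,-R.T@t,K[0,0],R[2])
print(robot.state())
E
```

```text
pics
side [343.68658661 712.91076271 803.8114732 ] 421.6547537751421 [ 0.22591833 -0.71012362 -0.66684732]
top [ 397.44910442  -63.61173328 1098.81581651] 379.7473184595468 [ 0.17691732  0.00612711 -0.98420665]
{'clock': 0.1, 'qpos': array([ 1.12391676e+00,  8.78529439e-02,  1.37208419e+00, -8.57608677e-06,
        1.68359442e+00, -1.03079425e-01]), 'joint_velocities': array([-1.78568396e-03, -1.09742535e-03, -4.08684287e-03, -4.53085503e-04,
        4.61999934e-05, -2.17889879e-03]), 'joint_efforts': array([ 2.35462569e-03, -3.41252947e+01, -3.03301013e+01,  7.19482312e-02,
        3.03302554e-02, -8.55789722e-05]), 'eef_pos': array([185.17080906, 517.37166912, 204.44621296]), 'tcp_rot': array([ 2.56790825,  1.80816126, -0.00265007]), 'force': array([-0.056435  , -0.2382856 ,  0.35105375]), 'wrist_torque': array([0.00425295, 0.03201664, 0.02838003]), 'opening': 0.9978339211052218}
```

View pics/top0.png

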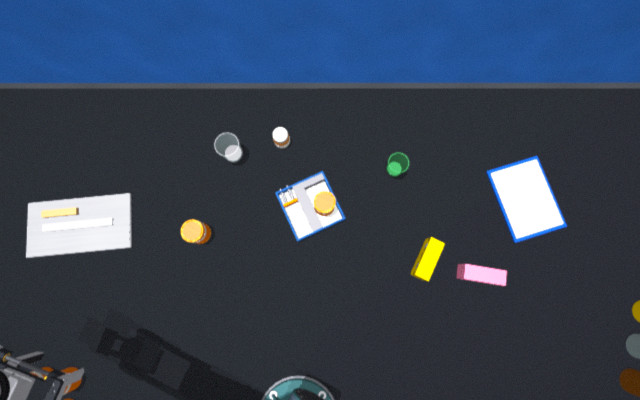

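View pics/side0.png

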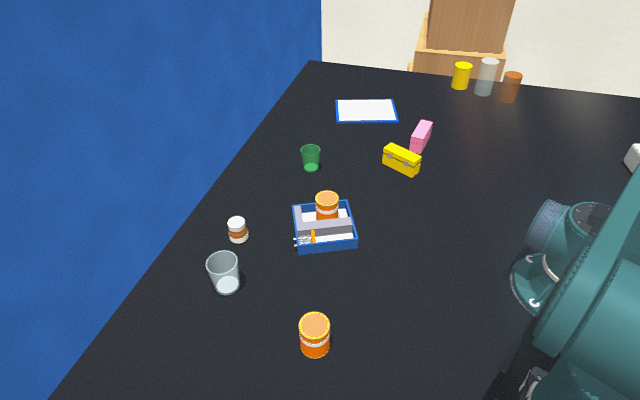

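The top view shows tin_out at (193,231), the kit near (310,206) with a tin at (325,203), and the yellow case at (428,258). The beakers are at (228,146) and (398,163), and the jar at (281,136). In the side view tin_out is at (314,335), the kit at (324,226) and the case at (402,159). I'll enlarge both views next.

```bash
cat >> h.py <<'E'
def crop(s,x,y,w,h,k):
    c=s['pixels'][y:y+h,x:x+w,::-1]; c=cv2.resize(c,None,fx=k,fy=k,interpolation=cv2.INTER_CUBIC)
    for i in range(0,w,10): cv2.line(c,(i*k,0),(i*k,6 if i%20 else 12),(255,255,255),1); cv2.putText(c,str(x+i),(i*k+1,22),0,.35,(0,255,0),1) if i%20==0 else 0
    for i in range(0,h,10): cv2.line(c,(0,i*k),(6 if i%20 else 12,i*k),(255,255,255),1); cv2.putText(c,str(y+i),(12,i*k+4),0,.35,(0,255,0),1) if i%20==0 else 0
    return c
E
python3 - <<'E'
from h import *
t,s=load('top0'),load('side0')
a=np.hstack([crop(t,270,165,80,80,5),crop(s,285,185,80,80,5)])
b=np.hstack([crop(t,405,230,50,40,5),crop(s,375,138,50,40,5),crop(t,175,212,50,40,5)])
b=np.hstack([b,np.zeros((200,50,3),np.uint8)])
cv2.imwrite('pics/c1.png',np.vstack([a,b]))
E
```

```text
(no output)
```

View pics/c1.png

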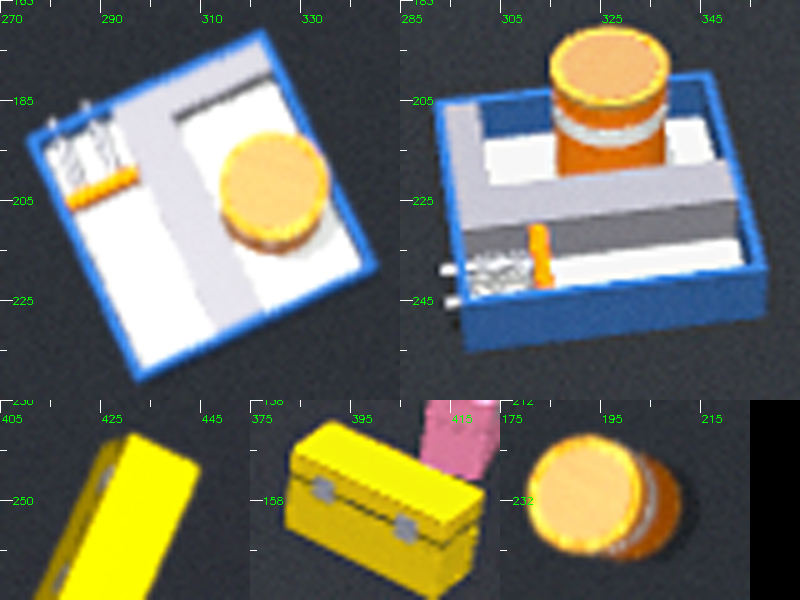

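The crops give me the kit's rim corners, both tin tops and the case's top face. Next I triangulate them, using colour segmentation for the case top and the tin_out lid.

```bash
python3 - <<'E'
from h import *
np.set_printoptions(precision=1,suppress=True)
t,s=load('top0'),load('side0')
T=[(323,171),(345.4,218.4),(297.6,241.2),(275.6,192.6)];S=[(292.4,205.4),(347,199.6),(358.2,238.6),(298,246)]
C=[]
for a,b in zip(T,S): 
    p=tri(t,a,s,b); print('kit',p,onz(t,a,35),onz(s,b,35)); C.append((onz(t,a,35)+onz(s,b,35))/2)
# rigid fit
loc=np.array([(-76,75),(76,75),(76,-75),(-76,-75)]);C=np.array(C)[:,:2];c=C.mean(0)
H=loc.T@(C-c);th=np.arctan2(H[0,1]-H[1,0],H[0,0]+H[1,1]);print('kit c',c,'ang',np.degrees(th))
R=np.array([[np.cos(th),-np.sin(th)],[np.sin(th),np.cos(th)]]);print('res',C-c-loc@R.T)
print('tin_in',tri(t,(324.8,202.2),s,(327,198.2)),onz(t,(324.8,202.2),75),onz(s,(327,198.2),75))
def seg(s,box,lo,hi):
    x,y,w,h=box;m=cv2.inRange(cv2.cvtColor(s['pixels'][y:y+h,x:x+w],cv2.COLOR_RGB2HSV),lo,hi)
    n,l,st,_=cv2.connectedComponentsWithStats(m);i=1+np.argmax(st[1:,4]);q=cv2.findContours((l==i).astype(np.uint8),0,2)[0][0];return q.reshape(-1,2)+[x,y]
q=seg(t,(405,225,50,65),(25,150,215),(35,255,255));r=cv2.minAreaRect(q.astype(np.float32));print(r)
bx=cv2.boxPoints(r);W=np.array([onz(t,p,60)[:2] for p in bx]);print('case corners',W,W.mean(0),[np.linalg.norm(W[i]-W[i-1]) for i in range(4)])
Sq=[(392,142.2),(422,156.4),(413,163),(383,149)]
print(np.array([onz(s,p,60) for p in Sq]),'mean',np.mean([onz(s,p,60) for p in Sq],0)); print('tri',tri(t,bx.mean(0),s,np.mean(Sq,0)))
for sn,box in((t,(175,212,50,40)),(s,(295,308,40,35))):
    q=seg(sn,box,(12,80,215),(28,230,255));e=cv2.fitEllipse(q);print(e,onz(sn,e[0],75)) 
    if sn is t:e0=e
print('tin_out tri',tri(t,e0[0],s,e[0]))
for n,p in dict(ba=(233,153),bb=(394,169),jar=(280,132)).items(): print(n,onz(t,p,0))
E
```

```text
kit [673.9 -67.   29.6] [673.5 -66.8  35. ] [670.8 -61.5  35. ]
kit [ 536.5 -130.2   29.9] [ 535.7 -129.9   35. ] [ 535.3 -124.7   35. ]
kit [472.8   4.6  31.5] [471.6   4.2  35. ] [473.1   7.8  35. ]
kit [610.1  69.1  31. ] [609.9  68.7  35. ] [608.1  72.4  35. ]
kit c [572.2 -28.7] ang -154.86524182066506
res [[-0.8  0.2]
 [ 0.2  1.6]
 [ 0.7 -0.9]
 [-0.2 -0.9]]
tin_in [575.8 -71.5  75.5] [575.2 -71.6  75. ] [576.6 -72.1  75. ]
((429.48455810546875, 258.6597900390625), (15.43326187133789, 41.62919235229492), 23.96249008178711)
case corners [[ 381.  -310.5]
 [ 482.8 -360.9]
 [ 465.8 -398.3]
 [ 364.6 -347.4]] [ 423.5 -354.3] [np.float64(40.40641660751843), np.float64(113.66481548378138), np.float64(41.09412822556309), np.float64(113.34100108176688)]
[[ 460.7 -394.8   60. ]
 [ 362.7 -345.    60. ]
 [ 383.8 -305.2   60. ]
 [ 480.8 -351.2   60. ]] mean [ 422.  -349.1   60. ]
tri [ 422.3 -355.5   55. ]
((191.67633056640625, 230.39132690429688), (21.30518913269043, 22.38136863708496), 20.486589431762695) [497.7 288.7  75. ]
((313.8774719238281, 325.02374267578125), (26.078998565673828, 30.327421188354492), 84.25843811035156) [497.  291.1  75. ]
tin_out tri [497.8 289.6  72.4]
ba [738.5 204.    0. ]
bb [ 688.6 -278.5    0. ]
jar [804.7  63.7   0. ]
```

```bash
cat >> h.py <<'E'
from scipy.spatial.transform import Rotation as Ro, Slerp
np.set_printoptions(precision=2,suppress=True)
def pose(): 
    s=robot.state(); return np.array(s['eef_pos']),Ro.from_rotvec(s['tcp_rot'])
def down(yaw,tilt=0): # tool x at world angle yaw(deg), z down, then turned about tool x by tilt
    a=np.radians(yaw);x=[np.cos(a),np.sin(a),0];z=[0,0,-1];y=np.cross(z,x)
    return Ro.from_matrix(np.c_[x,y,z])*Ro.from_euler('x',tilt,degrees=True)
def plan(p,R,ways):
    "ways: (pos,Rot,n)"
    for q,Q,n in ways:
        q=np.array(q,float);sl=Slerp([0,1],Ro.concatenate([R,Q]));P0=p;R0=R
        for i in range(1,n+1):
            pn=P0+(q-P0)*i/n;Rn=sl(i/n)
            print(np.r_[R.inv().apply(pn-p)/10,(R.inv()*Rn).as_rotvec(degrees=True)].round(2).tolist())
            p,R=pn,Rn
        print('--',q)
KA=-154.9;KC=np.array([572.5,-30.0])
def kit(x,y,z=None):
    a=np.radians(KA);v=KC+np.array([x*np.cos(a)-y*np.sin(a),x*np.sin(a)+y*np.cos(a)]);return v if z is None else np.r_[v,z]
E
python3 - <<'E'
from h import *
p,R=pose()
plan(p,R,[((575.5,-71.5,200),down(115.1),15),((575.5,-71.5,95),down(115.1),5)])
E
```

```text
[-2.82, 3.77, 0.03, -0.0, 0.01, -2.99]
[-3.01, 3.62, 0.03, -0.0, 0.01, -2.99]
[-3.2, 3.46, 0.03, -0.0, 0.01, -2.99]
[-3.37, 3.29, 0.03, -0.0, 0.01, -2.99]
[-3.54, 3.11, 0.03, -0.0, 0.01, -2.99]
[-3.7, 2.92, 0.03, -0.0, 0.01, -2.99]
[-3.84, 2.72, 0.03, -0.0, 0.01, -2.99]
[-3.98, 2.52, 0.03, -0.0, 0.01, -2.99]
[-4.11, 2.31, 0.03, -0.0, 0.01, -2.99]
[-4.22, 2.09, 0.03, -0.0, 0.01, -2.99]
[-4.32, 1.87, 0.03, -0.0, 0.01, -2.99]
[-4.41, 1.64, 0.03, -0.0, 0.01, -2.99]
[-4.49, 1.41, 0.03, -0.0, 0.01, -2.99]
[-4.56, 1.17, 0.03, -0.0, 0.01, -2.99]
[-4.62, 0.93, 0.03, -0.0, 0.01, -2.99]
-- [575.5 -71.5 200. ]
[-0.0, -0.0, 2.1, 0.0, -0.0, 0.0]
[-0.0, -0.0, 2.1, 0.0, -0.0, 0.0]
[-0.0, -0.0, 2.1, 0.0, -0.0, 0.0]
[-0.0, -0.0, 2.1, 0.0, -0.0, 0.0]
[-0.0, -0.0, 2.1, 0.0, -0.0, -0.0]
-- [575.5 -71.5  95. ]
```

Request:
drive_tool:
  moves:
    - [1,-2.8,3.8,0,0,0,-3]
    - [1,-3.0,3.6,0,0,0,-3]
    - [1,-3.2,3.5,0,0,0,-3]
    - [1,-3.4,3.3,0,0,0,-3]
    - [1,-3.5,3.1,0,0,0,-3]
  grip_force: 15

```text
clock: 0.72
eef_pos: [316.6, 320.3, 205.0]
tcp_rot: [2.309, 2.131, -0.001]
force: [-0.6, -0.5, -0.2]
opening: 1.002
```

Request:
drive_tool:
  moves:
    - [1,-3.7,2.9,0,0,0,-3]
    - [1,-3.8,2.7,0,0,0,-3]
    - [1,-4.0,2.5,0,0,0,-3]
    - [1,-4.1,2.3,0,0,0,-3]
    - [1,-4.2,2.1,0,0,0,-3]

```text
clock: 1.35
eef_pos: [446.4, 124.8, 205.0]
tcp_rot: [-2.011, -2.413, 0.0]
force: [-0.7, 0.0, -0.1]
opening: 1.002
```

Request:
drive_tool:
  moves:
    - [1,-4.3,1.9,0,0,0,-3]
    - [1,-4.4,1.6,0,0,0,-3]
    - [1,-4.5,1.4,0,0,0,-3]
    - [1,-4.6,1.2,0,0,0,-3]
    - [1,-4.6,0.9,0,0,0,-3]

```text
clock: 1.98
eef_pos: [576.9, -71.0, 204.8]
tcp_rot: [-1.678, -2.654, 0.0]
force: [0.5, -0.0, 0.6]
opening: 0.999
```

Request:
drive_tool:
  moves:
    - [1,0,0,2,0,0,0]
    - [1,0,0,2,0,0,0]
    - [1,0,0,2,0,0,0]
    - [1,0,0,2,0,0,0]
    - [1,0,0,2,0,0,0]

```text
clock: 2.6
eef_pos: [576.0, -69.6, 104.1]
tcp_rot: [-1.68, -2.653, 0.001]
force: [0.9, -0.0, 0.4]
opening: 0.999
```

```bash
python3 - <<'E'
from h import *
p,R=pose(); print(robot.state()['clock'],p,R.as_matrix()[:,0])
plan(p,R,[((575.3,-71.5,46),down(115.1),5)])
s=snap('side','s1');t=snap('top','t1')
cv2.imwrite('pics/c2.png',np.hstack([crop(t,270,165,80,80,5),crop(s,285,185,80,80,5)]))
E
```

```text
2.6 [576.   -69.59 104.11] [-0.43  0.9   0.  ]
[-0.03, -0.03, 1.16, -0.01, -0.01, 0.04]
[-0.03, -0.03, 1.16, -0.01, -0.01, 0.04]
[-0.03, -0.03, 1.16, -0.01, -0.01, 0.04]
[-0.03, -0.03, 1.16, -0.01, -0.01, 0.04]
[-0.03, -0.03, 1.16, -0.01, -0.01, 0.04]
-- [575.3 -71.5  46. ]
```

View pics/c2.png

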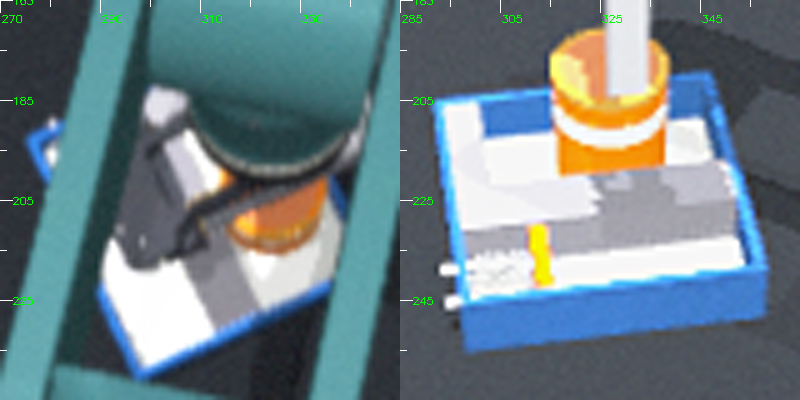

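Side view: the near finger tip is at (330,204), in front of the tin lid centred at (327,198). I'll check the calibration by projecting the tip's known position, then descend.

```bash
python3 - <<'E'
from h import *
p,R=pose(); s=load('s1'); x=R.as_matrix()[:,0];y=R.as_matrix()[:,1]
for d in(47,59.5):
  for w in(-8,8): print(d,w,proj(s,p+x*d+y*w))
E
```

```text
47 -8 [333.73 203.06]
47 8 [327.33 203.79]
59.5 -8 [334.59 206.43]
59.5 8 [328.13 207.18]
```

Request:
drive_tool:
  moves:
    - [1,-0.1,0,1.2,0,0,0]
    - [1,0,0,1.2,0,0,0]
    - [1,0,0,1.2,0,0,0]
    - [1,0,0,1.2,0,0,0]
    - [1,0,0,1.0,0,0,0]

```text
clock: 3.32
eef_pos: [576.6, -70.5, 46.5]
tcp_rot: [-1.681, -2.654, 0.0]
force: [0.4, -0.2, -0.2]
opening: 0.996
```

Request:
drive_tool:
  moves:
    - [0.75,0,0,0,0,0,0]
    - [0.7,0,0,0,0,0,0]
    - [0.67,0,0,0,0,0,0]
    - [0.6,0,0,0,0,0,0]
    - [0.6,0,0,0,0,0,0]

```text
clock: 3.95
eef_pos: [577.2, -70.5, 48.1]
tcp_rot: [1.681, 2.653, 0.001]
force: [0.6, -0.2, 2.3]
opening: 0.636
```

Request:
drive_tool:
  moves:
    - [0.6,0,-0.4,0,0,0,0]
    - [0.6,0,-0.5,0,0,0,0]
    - [0.6,0,-0.5,0,0,0,0]
    - [0.6,0,-0.4,0,0,0,0]
    - [0.6,0,-0.2,0,0,0,0]

```text
clock: 4.58
eef_pos: [559.3, -79.2, 48.1]
tcp_rot: [1.68, 2.652, 0.002]
force: [4.3, 2.7, 3.1]
opening: 0.634
```

Request:
drive_tool:
  moves:
    - [0.6,0,0,0,0,0,0]
    - [0.6,0,-0.1,0,0,0,0]
    - [0.6,0,-0.1,0,0,0,0]
    - [0.6,0,-0.1,0,0,0,0]
    - [0.6,0,0,0,0,0,0]

```text
clock: 5.2
eef_pos: [557.0, -80.2, 48.1]
tcp_rot: [1.68, 2.653, 0.002]
force: [4.6, 2.5, 5.0]
opening: 0.639
```

Request:
drive_tool:
  moves:
    - [0.6,0,0,-0.05,0,0,0]
    - [0.6,0,-0.1,0,0,0,0]
    - [0.6,0,-0.1,0,0,0,0]
    - [0.6,0,-0.1,0,0,0,0]
    - [0.6,0,0,0,0,0,0]

```text
clock: 5.82
eef_pos: [553.3, -81.8, 48.0]
tcp_rot: [1.681, 2.654, -0.0]
force: [4.1, 1.2, 4.2]
opening: 0.634
```

Request:
drive_tool:
  moves:
    - [0.6,0,-0.1,0,0,0,0]
    - [0.6,0,0,0,0,0,0]
    - [0.6,0,-0.1,0,0,0,0]
    - [0.6,0,0,0,0,0,0]
    - [0.6,0,0,0,0,0,0]

```text
clock: 6.45
eef_pos: [553.1, -81.9, 48.2]
tcp_rot: [1.68, 2.652, 0.005]
force: [8.1, 3.0, 3.7]
opening: 0.635
```

Request:
drive_tool:
  moves:
    - [0.6,0,0.2,0,0,0,0]
    - [0.6,0.1,0,0,0,0,0]
    - [0.6,0.1,0,0,0,0,0]
    - [0.6,0.1,0,0,0,0,0]
    - [0.6,0,0,0,0,0,0]

```text
clock: 7.08
eef_pos: [553.0, -81.1, 48.2]
tcp_rot: [1.679, 2.65, -0.003]
force: [6.3, -3.5, 3.1]
opening: 0.632
```

Request:
drive_tool:
  moves:
    - [0.6,0.1,0,0,0,0,0]
    - [0.6,0,0,0,0,0,0]
    - [0.6,0,0,0,0,0,0]
    - [0.6,0,0,0,0,0,0]
    - [0.6,0,0,0,0,0,0]

```text
clock: 7.7
eef_pos: [552.6, -80.3, 48.2]
tcp_rot: [1.679, 2.65, -0.003]
force: [6.1, -3.7, 1.4]
opening: 0.635
```

Request:
drive_tool:
  moves:
    - [0.6,-0.2,0,0,0,0,0]
    - [0.6,-0.2,0,0,0,0,0]
    - [0.6,-0.1,0,0,0,0,0]
    - [0.6,-0.1,0,0,0,0,0]
    - [0.6,0,0,0,0,0,0]

```text
clock: 8.32
eef_pos: [552.8, -80.8, 48.2]
tcp_rot: [-1.678, -2.65, -0.004]
force: [1.3, 7.1, 8.4]
opening: 0.634
```

Request:
drive_tool:
  moves:
    - [0.6,-0.1,0,0,0,0,0]
    - [0.6,0,0,0,0,0,0]
    - [0.6,-0.1,0,0,0,0,0]
    - [0.6,0,0,0,0,0,0]
    - [0.6,0,0,0,0,0,0]

```text
clock: 8.95
eef_pos: [552.9, -81.0, 48.2]
tcp_rot: [-1.675, -2.647, -0.007]
force: [-1.6, 8.9, 11.4]
opening: 0.635
```

Request:
drive_tool:
  moves:
    - [0.6,0.3,0,-0.2,0,0,0]
    - [0.6,0,0,-0.2,0,0,0]
    - [0.6,0,0,0,0,0,0]
    - [0.6,0,0,0,0,0,0]
    - [0.6,0,0,0,0,0,0]

```text
clock: 9.57
eef_pos: [552.2, -82.6, 50.6]
tcp_rot: [-1.679, -2.651, 0.003]
force: [1.7, 1.2, -5.9]
opening: 0.638
```

Request:
drive_tool:
  moves:
    - [0.6,0.1,0,0,0,0,0]
    - [0.6,0.1,0,0,0,0,0]
    - [0.6,0.1,0,0,0,0,0]
    - [0.6,0.1,0,0,0,0,0]
    - [0.6,0,0,0,0,0,0]

```text
clock: 10.2
eef_pos: [552.1, -79.9, 52.1]
tcp_rot: [1.68, 2.653, -0.002]
force: [-0.1, -2.6, -5.3]
opening: 0.638
```

Request:
drive_tool:
  moves:
    - [0.6,-0.1,0,0,0,0,0]
    - [0.6,-0.1,0,0,0,0,0]
    - [0.6,-0.1,0,0,0,0,0]
    - [0.6,0,0,0,0,0,0]
    - [0.6,0,0,0,0,0,0]

```text
clock: 10.82
eef_pos: [553.3, -81.5, 51.9]
tcp_rot: [-1.681, -2.654, -0.0]
force: [-0.2, 0.3, -4.9]
opening: 0.642
```

Request:
drive_tool:
  moves:
    - [0.6,-0.1,0,0,0,0,0]
    - [0.6,-0.1,0,0,0,0,0]
    - [0.6,-0.1,0,0,0,0,0]
    - [0.6,0,0,0,0,0,0]
    - [0.6,0,0,0,0,0,0]

```text
clock: 11.45
eef_pos: [554.3, -83.6, 52.0]
tcp_rot: [-1.68, -2.653, -0.001]
force: [-1.8, 3.4, -2.0]
opening: 0.635
```

Request:
drive_tool:
  moves:
    - [0.6,0.1,0,0.1,0,0,0]
    - [0.6,0.1,0,0.1,0,0,0]
    - [0.6,0,0,0.1,0,0,0]
    - [0.6,0,0,0.05,0,0,0]
    - [0.6,0,0,0,0,0,0]

```text
clock: 12.08
eef_pos: [554.1, -83.2, 48.8]
tcp_rot: [1.681, 2.653, -0.001]
force: [0.4, -2.2, -3.8]
opening: 0.636
```

Request:
drive_tool:
  moves:
    - [0.6,0,0,0.05,0,0,0]
    - [0.6,0,0,0,0,0,0]
    - [0.6,0,0,0,0,0,0]
    - [0.6,0,0,0,0,0,0]
    - [0.6,0,0,0,0,0,0]

```text
clock: 12.7
eef_pos: [554.4, -83.0, 48.6]
tcp_rot: [1.68, 2.652, 0.0]
force: [-0.5, -2.0, 0.2]
opening: 0.641
```

Request:
drive_tool:
  moves:
    - [0.7,0,0,0,0,0,0]
    - [0.85,0,0,0,0,0,0]
    - [0.95,0,0,0,0,0,0]
    - [0.95,0,0,-0.5,0,0,0]
    - [0.95,0,0,-3,0,0,0]

```text
clock: 13.32
eef_pos: [551.9, -82.0, 81.0]
tcp_rot: [-1.678, -2.649, 0.002]
force: [0.5, 1.1, 0.3]
opening: 0.952
```

Request:
drive_tool:
  moves:
    - [0.95,0,0,-3,0,0,0]
    - [0.95,0,0,-3,0,0,0]
    - [0.95,0,0,-1,0,0,0]
    - [0.95,0,0,0,0,0,0]
    - [0.95,0,0,0,0,0,0]

```text
clock: 13.95
eef_pos: [553.0, -82.4, 151.3]
tcp_rot: [-1.68, -2.652, 0.001]
force: [-0.2, 0.1, -0.3]
opening: 0.951
```

```bash
sed -i 's/KC=np.array.*/KC=np.array([572.75,-30.5])/' h.py; python3 - <<'E'
from h import *
p,R=pose(); print(p,kit(9,38),kit(-21.5,38))
plan(p,R,[((497.7,289.0,150),down(115.1),10)])
E
```

```text
[552.96 -82.38 151.28] [580.72 -68.73] [608.34 -55.79]
[3.59, 1.09, 0.02, -0.01, -0.01, 0.02]
[3.59, 1.09, 0.02, -0.01, -0.01, 0.02]
[3.59, 1.08, 0.02, -0.01, -0.01, 0.02]
[3.59, 1.08, 0.02, -0.01, -0.01, 0.02]
[3.6, 1.08, 0.02, -0.01, -0.01, 0.02]
[3.6, 1.08, 0.02, -0.01, -0.01, 0.02]
[3.6, 1.08, 0.01, -0.01, -0.01, 0.02]
[3.6, 1.08, 0.01, -0.01, -0.01, 0.02]
[3.6, 1.08, 0.01, -0.01, -0.01, 0.02]
[3.6, 1.08, 0.01, -0.01, -0.01, 0.02]
-- [497.7 289.  150. ]
```

Request:
drive_tool:
  moves:
    - [0.95,3.6,1.1,0,0,0,0]
    - [0.95,3.6,1.1,0,0,0,0]
    - [0.95,3.6,1.1,0,0,0,0]
    - [0.95,3.6,1.1,0,0,0,0]
    - [0.95,3.6,1.1,0,0,0,0]

```text
clock: 14.58
eef_pos: [525.4, 104.7, 151.2]
tcp_rot: [-1.68, -2.652, 0.003]
force: [1.2, -0.4, -0.2]
opening: 0.947
```

Request:
drive_tool:
  moves:
    - [0.95,3.6,1.1,0,0,0,0]
    - [0.95,3.6,1.1,0,0,0,0]
    - [0.95,3.6,1.1,0,0,0,0]
    - [0.95,3.6,1.1,0,0,0,0]
    - [0.95,3.6,1.0,0,0,0,0]

```text
clock: 15.2
eef_pos: [497.4, 290.3, 151.0]
tcp_rot: [-1.68, -2.653, 0.004]
force: [-0.4, -0.2, -0.3]
opening: 0.953
```

Request:
drive_tool:
  moves:
    - [1,0,0,1,0,0,0]
    - [1,0,0,2,0,0,0]
    - [1,0,0,2,0,0,0]
    - [1,0,0,0,0,0,0]
    - [1,0,0,0,0,0,0]

```text
clock: 15.82
eef_pos: [498.6, 288.8, 102.9]
tcp_rot: [-1.682, -2.653, 0.001]
force: [0.4, 0.5, 0.3]
opening: 0.995
```

```bash
python3 - <<'E'
from h import *
p,R=pose(); print(p)
plan(p,R,[((497.7,289.0,42),down(115.1),5)])
s=snap('side','s2')
t=snap('top','t2')
cv2.imwrite('pics/c3.png',np.vstack([np.hstack([crop(s,270,280,80,80,5),crop(s,285,175,80,80,5)]),np.hstack([crop(t,170,200,80,60,5)[:200],crop(t,270,180,80,60,5)[:200]])]))
E
```

```text
[498.63 288.77 102.93]
[0.01, -0.01, 1.22, -0.0, 0.0, 0.03]
[0.01, -0.01, 1.22, -0.0, 0.0, 0.03]
[0.01, -0.01, 1.22, -0.0, 0.0, 0.03]
[0.01, -0.01, 1.22, -0.0, 0.0, 0.03]
[0.01, -0.01, 1.22, -0.0, 0.0, 0.03]
-- [497.7 289.   42. ]
```

View pics/c3.png

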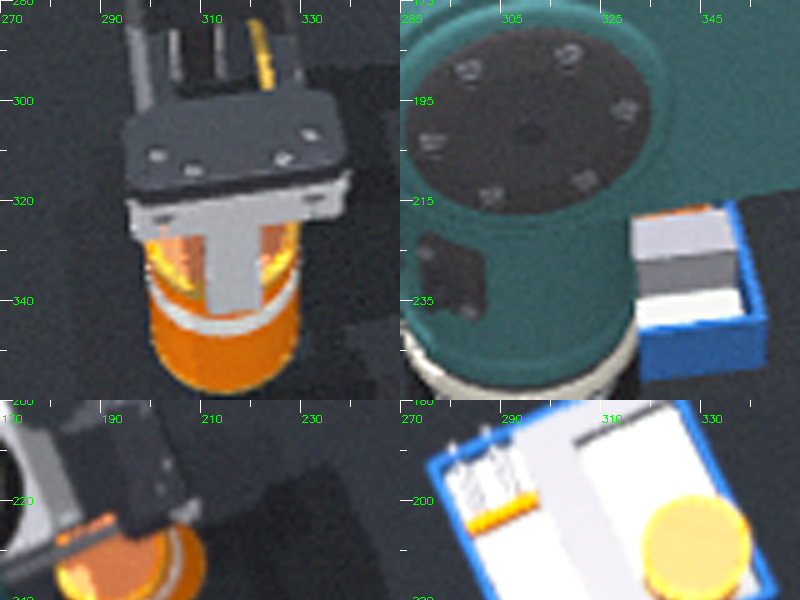

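tin_in now stands near the +x end, with its lid at top pixel (329.4,209.8). tin_out sits centred under the open jaws. I'll descend and grip.

Request:
drive_tool:
  moves:
    - [1,0,0,1.2,0,0,0]
    - [1,0,0,1.2,0,0,0]
    - [1,0,0,1.2,0,0,0]
    - [1,0,0,1.2,0,0,0]
    - [1,0,0,1.2,0,0,0]
  grip_force: 20

```text
clock: 16.55
eef_pos: [498.3, 289.4, 41.8]
tcp_rot: [-1.681, -2.654, 0.001]
force: [0.6, 0.3, -0.1]
opening: 0.999
```

Request:
drive_tool:
  moves:
    - [0.8,0,0,0,0,0,0]
    - [0.6,0,0,0,0,0,0]
    - [0.6,0,0,0,0,0,0]
    - [0.6,0,0,0,0,0,0]
    - [0.6,0,0,0,0,0,0]

```text
clock: 17.18
eef_pos: [498.9, 289.6, 43.7]
tcp_rot: [1.681, 2.653, 0.002]
force: [0.1, -0.7, 1.6]
opening: 0.633
```

Request:
drive_tool:
  moves:
    - [0.6,0,0,-0.3,0,0,0]
    - [0.6,0,0,-1,0,0,0]
    - [0.6,0,0,-2,0,0,0]
    - [0.6,0,0,-3,0,0,0]
    - [0.6,0,0,-2,0,0,0]

```text
clock: 17.8
eef_pos: [498.7, 289.6, 127.6]
tcp_rot: [1.681, 2.654, 0.002]
force: [-0.0, 0.5, -4.6]
opening: 0.636
```

```bash
python3 - <<'E'
from h import *
p,R=pose(); print(p,R.as_matrix()[:,2],robot.state()['force'])
t=load('t2');q=onz(t,(329.4,209.8),80);print('tin_in',q)
a=np.radians(KA);d=q[:2]-KC;print('kit fr',d@[np.cos(a),np.sin(a)],d@[-np.sin(a),np.cos(a)])
s=snap('side','s3');cv2.imwrite('pics/c4.png',crop(s,260,240,100,100,5))
plan(p,R,[((*kit(-21.5,38),140),down(115.1),15)])
E
```

```text
[498.68 289.63 127.56] [ 0.  0. -1.] [-0.    0.45 -4.58]
tin_in [553.37 -83.99  80.  ]
kit fr 40.23872971752831 40.216387255299054
[-2.39, -0.32, -0.08, 0.0, -0.0, 0.01]
[-2.39, -0.32, -0.08, 0.0, -0.0, 0.01]
[-2.39, -0.32, -0.08, 0.0, -0.0, 0.01]
[-2.39, -0.32, -0.08, 0.0, -0.0, 0.01]
[-2.39, -0.32, -0.08, 0.0, -0.0, 0.01]
[-2.39, -0.32, -0.08, 0.0, -0.0, 0.01]
[-2.39, -0.32, -0.08, 0.0, -0.0, 0.01]
[-2.39, -0.32, -0.08, 0.0, -0.0, 0.01]
[-2.39, -0.32, -0.08, 0.0, -0.0, 0.01]
[-2.39, -0.32, -0.08, 0.0, -0.0, 0.01]
[-2.4, -0.32, -0.08, 0.0, -0.0, 0.01]
[-2.4, -0.32, -0.08, 0.0, -0.0, 0.01]
[-2.4, -0.32, -0.08, 0.0, -0.0, 0.01]
[-2.4, -0.32, -0.08, 0.0, -0.0, 0.01]
[-2.4, -0.32, -0.08, 0.0, -0.0, 0.01]
-- [608.34 -55.79 140.  ]
```

View pics/c4.png

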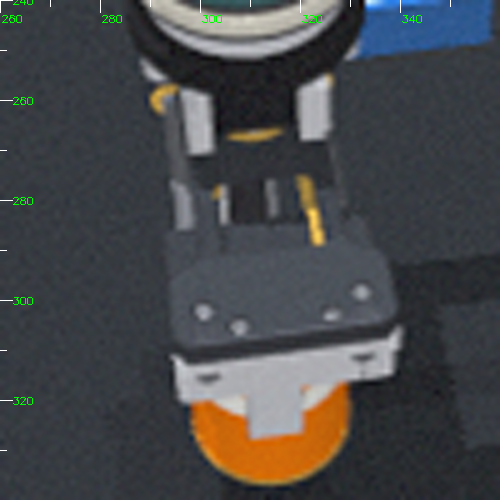

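```bash
python3 - <<'E'
from h import *
p,R=pose(); s=load('s3');x,y,z=R.as_matrix().T
print('finger',proj(s,p+x*30),proj(s,p+x*42.5))
for o in(-3,0,3):
    r=[]
    for zz in(90,105): 
        c=np.r_[(p+y*o)[:2],zz]; e=np.array([proj(s,c+30*np.array([np.cos(a),np.sin(a),0])) for a in np.linspace(0,6.28,60)])[:,0]; r+=[e.min(),e.max()]
    print(o,r)
E
```

```text
finger [313.89 321.96] [314.83 328.07]
-3 [np.float64(298.30041170369935), np.float64(329.46862895306367), np.float64(297.9058396689379), np.float64(329.463028367515)]
0 [np.float64(296.7496720791126), np.float64(327.9279712332152), np.float64(296.33559302001845), np.float64(327.90311685774185)]
3 [np.float64(295.1977928326122), np.float64(326.3861802950622), np.float64(294.7641780016849), np.float64(326.3420436249556)]
```

```bash
python3 - <<'E'
from h import *
p,R=pose(); print(kit(-26,38))
plan(p,R,[((*kit(-26,38),140),down(115.1),1)])
E
```

```text
[612.41 -53.88]
[-35.92, -4.54, -0.96, 0.35, -0.0, 0.21]
-- [612.41 -53.88 140.  ]
```

Request:
drive_tool:
  moves:
    - [0.6,-2.4,-0.3,-0.4,0,0,0]
    - [0.6,-2.4,-0.3,-0.4,0,0,0]
    - [0.6,-2.4,-0.3,-0.4,0,0,0]
    - [0.6,-2.4,-0.3,0,0,0,0]
    - [0.6,-2.4,-0.3,0,0,0,0]

```text
clock: 18.48
eef_pos: [535.9, 173.8, 137.3]
tcp_rot: [-1.68, -2.653, 0.001]
force: [-0.2, 0.1, -4.3]
opening: 0.635
```

Request:
drive_tool:
  moves:
    - [0.6,-2.4,-0.3,0,0,0,0]
    - [0.6,-2.4,-0.3,0,0,0,0]
    - [0.6,-2.4,-0.3,0,0,0,0]
    - [0.6,-2.4,-0.3,0,0,0,0]
    - [0.6,-2.4,-0.3,0,0,0,0]

```text
clock: 19.1
eef_pos: [573.6, 58.9, 137.1]
tcp_rot: [-1.68, -2.653, 0.001]
force: [0.3, -0.5, -3.8]
opening: 0.632
```

Request:
drive_tool:
  moves:
    - [0.6,-2.4,-0.3,0,0,0,0]
    - [0.6,-2.4,-0.3,0,0,0,0]
    - [0.6,-2.4,-0.3,0,0,0,0]
    - [0.6,-2.4,-0.3,0,0,0,0]
    - [0.6,-2.3,-0.3,0,0,0,0]

```text
clock: 19.73
eef_pos: [611.4, -55.4, 137.5]
tcp_rot: [-1.68, -2.653, 0.0]
force: [0.1, -0.7, -4.2]
opening: 0.632
```

Request:
drive_tool:
  moves:
    - [0.6,0,0,0,0,0,0]
    - [0.6,0,0,0,0,0,0]
    - [0.6,0,0,0,0,0,0]
    - [0.6,0,0,0,0,0,0]
    - [0.6,0,0,0,0,0,0]

```text
clock: 20.35
eef_pos: [611.2, -53.9, 138.1]
tcp_rot: [1.68, 2.655, 0.0]
force: [0.2, -1.1, -5.1]
opening: 0.636
```

```bash
python3 - <<'E'
from h import *
p,R=pose(); print(p,robot.state()['force'])
plan(p,R,[((*kit(-26,38),84),down(115.1),5)])
E
```

```text
[611.18 -53.86 138.11] [ 0.19 -1.11 -5.12]
[-0.01, 0.02, 1.08, 0.0, -0.0, 0.05]
[-0.01, 0.02, 1.08, 0.0, -0.0, 0.05]
[-0.01, 0.02, 1.08, 0.0, -0.0, 0.05]
[-0.01, 0.02, 1.08, 0.0, -0.0, 0.05]
[-0.01, 0.02, 1.08, 0.0, -0.0, 0.05]
-- [612.41 -53.88  84.  ]
```

Request:
drive_tool:
  moves:
    - [0.6,0,0.1,1.1,0,0,0]
    - [0.6,0,0,1.1,0,0,0]
    - [0.6,0,0,1.1,0,0,0]
    - [0.6,0,0,1.1,0,0,0]
    - [0.6,0,0,1,0,0,0]

```text
clock: 20.98
eef_pos: [611.9, -53.9, 82.9]
tcp_rot: [-1.681, -2.653, 0.0]
force: [0.1, 0.4, -3.8]
opening: 0.634
```

Request:
drive_tool:
  moves:
    - [0.6,0,-0.1,0,0,0,0]
    - [0.6,0,-0.1,0,0,0,0]
    - [0.6,0,-0.1,0,0,0,0]
    - [0.6,0,0,0,0,0,0]
    - [0.6,0,0,0,0,0,0]

```text
clock: 21.6
eef_pos: [610.3, -55.0, 84.8]
tcp_rot: [1.68, 2.652, 0.002]
force: [1.9, 0.8, -4.2]
opening: 0.638
```

Request:
drive_tool:
  moves:
    - [0.6,0,-0.1,0,0,0,0]
    - [0.6,0,-0.1,0,0,0,0]
    - [0.6,0,-0.1,0,0,0,0]
    - [0.6,0,0,0,0,0,0]
    - [0.6,0,0,0,0,0,0]

```text
clock: 22.22
eef_pos: [608.5, -55.9, 85.0]
tcp_rot: [1.679, 2.651, 0.005]
force: [5.8, 3.6, -2.5]
opening: 0.635
```

Request:
drive_tool:
  moves:
    - [0.6,0,0.4,0,0,0,0]
    - [0.6,0,0,0.3,0,0,0]
    - [0.6,0,0,0.3,0,0,0]
    - [0.6,0,0,0.3,0,0,0]
    - [0.6,0,0,0.2,0,0,0]

```text
clock: 22.85
eef_pos: [609.9, -54.8, 72.4]
tcp_rot: [-1.681, -2.653, 0.001]
force: [0.6, -0.3, -4.4]
opening: 0.634
```

Request:
drive_tool:
  moves:
    - [0.6,0,0,0.4,0,0,0]
    - [0.6,0,0,0.4,0,0,0]
    - [0.6,0,0,0.4,0,0,0]
    - [0.6,0,0,0.4,0,0,0]
    - [0.6,0,0,0.1,0,0,0]

```text
clock: 23.48
eef_pos: [610.0, -54.7, 55.4]
tcp_rot: [-1.681, -2.653, 0.0]
force: [-0.4, 1.1, -5.3]
opening: 0.634
```

Request:
drive_tool:
  moves:
    - [0.6,0,0,0.15,0,0,0]
    - [0.6,0,0,0.15,0,0,0]
    - [0.6,0,0,0.1,0,0,0]
    - [0.6,0,0,0,0,0,0]
    - [0.6,0,0,0,0,0,0]

```text
clock: 24.1
eef_pos: [610.4, -54.8, 52.1]
tcp_rot: [1.681, 2.654, 0.0]
force: [-0.0, 0.2, -4.9]
opening: 0.637
```

Request:
drive_tool:
  moves:
    - [0.6,0,0,0.1,0,0,0]
    - [0.6,0,0,0.1,0,0,0]
    - [0.6,0,0,0.1,0,0,0]
    - [0.6,0,0,0.1,0,0,0]
    - [0.6,0,0,0,0,0,0]

```text
clock: 24.72
eef_pos: [610.3, -54.7, 48.7]
tcp_rot: [1.681, 2.654, 0.0]
force: [-2.7, 0.1, 1.0]
opening: 0.635
```

Request:
drive_tool:
  moves:
    - [0.6,0,0,0.05,0,0,0]
    - [0.6,0,0,0.05,0,0,0]
    - [0.6,0,0,0,0,0,0]
    - [0.6,0,0,0,0,0,0]
    - [0.6,0,0,0,0,0,0]

```text
clock: 25.35
eef_pos: [610.3, -54.8, 48.7]
tcp_rot: [1.681, 2.654, 0.0]
force: [-5.3, 0.2, 5.9]
opening: 0.634
```

Request:
drive_tool:
  moves:
    - [0.7,0,0,0,0,0,0]
    - [0.85,0,0,0,0,0,0]
    - [0.95,0,0,0,0,0,0]
    - [0.95,0,0,-0.5,0,0,0]
    - [0.95,0,0,-3,0,0,0]

```text
clock: 25.98
eef_pos: [608.6, -54.4, 79.8]
tcp_rot: [-1.678, -2.65, 0.003]
force: [0.4, -0.9, 0.3]
opening: 0.948
```

Request:
drive_tool:
  moves:
    - [0.95,0,0,-3,0,0,0]
    - [0.95,0,0,-3,0,0,0]
    - [0.95,0,0,-1,0,0,0]
    - [0.95,0,0,0,0,0,0]
    - [0.95,0,0,0,0,0,0]

```text
clock: 26.6
eef_pos: [609.5, -54.6, 150.2]
tcp_rot: [-1.68, -2.652, 0.002]
force: [0.2, 0.0, 0.8]
opening: 0.949
```

```bash
python3 - <<'E'
from h import *
p,R=pose(); print(p)
plan(p,R,[((423.3,-353.8,150),down(63.7),10)])
E
```

```text
[609.51 -54.61 150.16]
[-1.91, -2.96, 0.01, -0.02, -0.0, 5.16]
[-2.17, -2.78, 0.0, -0.02, -0.0, 5.16]
[-2.41, -2.57, 0.0, -0.02, -0.0, 5.16]
[-2.63, -2.35, 0.0, -0.02, -0.0, 5.16]
[-2.83, -2.1, 0.0, -0.02, -0.0, 5.16]
[-3.01, -1.84, 0.0, -0.02, -0.0, 5.16]
[-3.16, -1.56, 0.0, -0.02, -0.0, 5.16]
[-3.29, -1.27, 0.0, -0.02, -0.0, 5.16]
[-3.39, -0.97, 0.0, -0.02, -0.0, 5.16]
[-3.46, -0.66, 0.0, -0.02, -0.0, 5.16]
-- [ 423.3 -353.8  150. ]
```

Request:
drive_tool:
  moves:
    - [0.95,-1.9,-3.0,0,0,0,5.2]
    - [0.95,-2.2,-2.8,0,0,0,5.2]
    - [0.95,-2.4,-2.6,0,0,0,5.2]
    - [0.95,-2.6,-2.3,0,0,0,5.2]
    - [0.95,-2.8,-2.1,0,0,0,5.2]

```text
clock: 27.22
eef_pos: [515.2, -204.5, 150.1]
tcp_rot: [-2.236, -2.203, 0.001]
force: [0.1, -0.1, 0.1]
opening: 0.95
```

Request:
drive_tool:
  moves:
    - [0.95,-3.0,-1.8,0,0,0,5.2]
    - [0.95,-3.2,-1.6,0,0,0,5.1]
    - [0.95,-3.3,-1.3,0,0,0,5.1]
    - [0.95,-3.4,-1.0,0,0,0,5.1]
    - [0.95,-3.4,-0.7,0,0,0,5.1]

```text
clock: 27.85
eef_pos: [420.8, -353.2, 150.1]
tcp_rot: [-2.668, -1.652, 0.001]
force: [0.5, -0.1, 0.1]
opening: 0.952
```

Request:
drive_tool:
  moves:
    - [0.9,0,0,1,0,0,0]
    - [0.9,0,0,2,0,0,0]
    - [0.9,0,0,2,0,0,0]
    - [0.9,0,0,0,0,0,0]
    - [0.9,0,0,0,0,0,0]

```text
clock: 28.48
eef_pos: [422.5, -352.3, 101.8]
tcp_rot: [-2.667, -1.659, -0.0]
force: [0.7, 0.9, -0.3]
opening: 0.901
```

```bash
python3 - <<'E'
from h import *
p,R=pose(); print(p,R.as_matrix()[:,0])
plan(p,R,[((423.3,-353.8,36),down(63.7),5)])
s=snap('side','s5')
t=snap('top','t5')
cv2.imwrite('pics/c5.png',np.hstack([crop(s,285,180,80,80,5),np.vstack([crop(t,395,220,80,40,5),crop(s,365,125,80,40,5)])]))
x,y,z=R.as_matrix().T
print('finger tips',[proj(t,p+x*k*50) for k in(-1,1)],[proj(s,p+x*k*50) for k in(-1,1)])
E
```

```text
[ 422.52 -352.28  101.84] [0.44 0.9  0.  ]
[-0.02, 0.03, 1.32, -0.0, -0.01, 0.01]
[-0.02, 0.03, 1.32, -0.0, -0.01, 0.01]
[-0.02, 0.03, 1.32, -0.0, -0.01, 0.01]
[-0.02, 0.03, 1.32, -0.0, -0.01, 0.01]
[-0.02, 0.03, 1.32, -0.0, -0.01, 0.01]
-- [ 423.3 -353.8   36. ]
finger tips [array([451.16, 267.16]), array([415.6 , 249.87])] [array([413.43, 133.24]), array([393.8 , 147.44])]
```

View pics/c5.png

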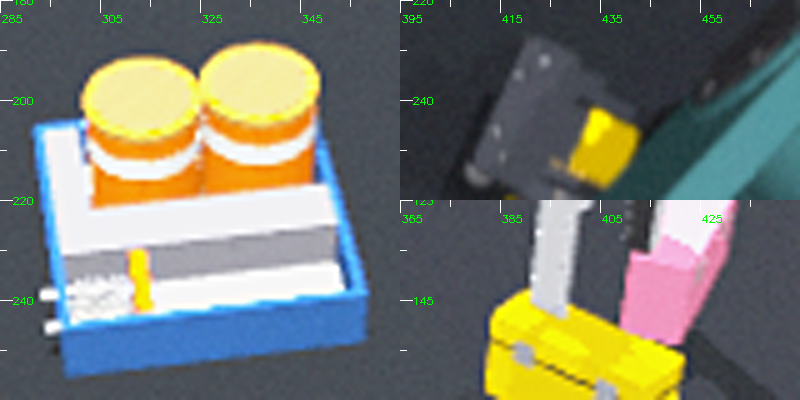

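Both tins stand upright side by side in the bay, lids at side pixels (313,199) and (336,196). The jaws straddle the yellow case, clear of the pink one. I'll lower and grip.

Request:
drive_tool:
  moves:
    - [0.9,-0.1,0.1,1.3,0,0,0]
    - [0.9,0,0,1.3,0,0,0]
    - [0.9,0,0,1.3,0,0,0]
    - [0.9,0,0,1.3,0,0,0]
    - [0.9,0,0,1.3,0,0,0]
  grip_force: 45

```text
clock: 29.2
eef_pos: [422.4, -354.1, 35.7]
tcp_rot: [-2.668, -1.657, 0.0]
force: [0.3, 0.1, -0.6]
opening: 0.902
```

Request:
drive_tool:
  moves:
    - [0.7,0,0,0,0,0,0]
    - [0.5,0,0,0,0,0,0]
    - [0.4,0,0,0,0,0,0]
    - [0.35,0,0,0,0,0,0]
    - [0.35,0,0,0,0,0,0]

```text
clock: 29.82
eef_pos: [422.6, -355.0, 37.5]
tcp_rot: [2.667, 1.657, -0.001]
force: [-0.7, -1.7, 0.1]
opening: 0.425
```

Request:
drive_tool:
  moves:
    - [0.35,0,0,0,0,0,0]
    - [0.35,0,0,-0.5,0,0,0]
    - [0.35,0,0,-2,0,0,0]
    - [0.35,0,0,-3,0,0,0]
    - [0.35,0,0,-4,0,0,0]

```text
clock: 30.45
eef_pos: [421.5, -352.6, 130.4]
tcp_rot: [-2.663, -1.655, 0.001]
force: [-0.3, -0.8, -3.7]
opening: 0.419
```

```bash
python3 - <<'E'
from h import *
p,R=pose(); print(p,R.as_matrix()[:,0],robot.state()['force'],robot.state()['wrist_torque'])
s=snap('side','s6')
cv2.imwrite('pics/c6.png',crop(s,360,95,80,80,6))
x,y,z=R.as_matrix().T
# predicted case corners (48-high cut), assuming centred; bottom 37 below tip
for zz in(60,0):
  print(zz,[proj(s,p+x*20*a+y*56*b+z*(37-zz)).round(1).tolist() for a in(1,) for b in(-1,1)])
E
```

```text
[ 421.52 -352.63  130.44] [0.44 0.9  0.  ] [-0.34 -0.83 -3.68] [-0.04 -0.02 -0.02]
60 [[419.0, 135.0], [386.3, 121.0]]
0 [[416.1, 152.8], [384.5, 138.4]]
```

View pics/c6.png

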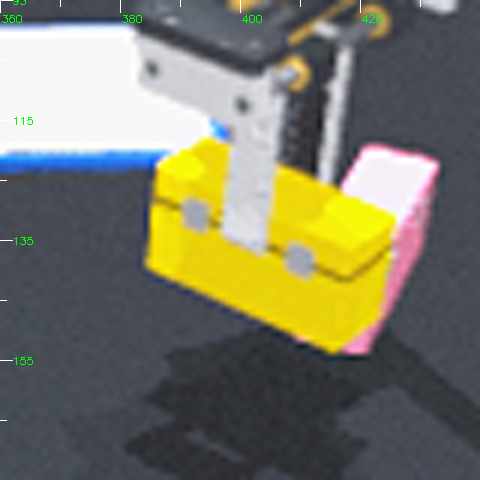

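Held level and centred: the predicted corners agree with the picture to about 1 px. Next I'll work out the flight and the slanted entry.

```bash
cat >> h.py <<'E'
def T(th,Bu,Aw,v=-47):
    c,s=np.cos(np.radians(th)),np.sin(np.radians(th)); return kit(Bu-56*c-37.5*s,v,Aw+56*s+37.5*c)
def inkit():
    s=robot.state();p,R=pose();a=np.radians(KA);e=np.array([np.cos(a),np.sin(a)]);f=np.array([-e[1],e[0]]);d=p[:2]-KC
    M=R.as_matrix();th=np.degrees(np.arctan2(-M[2,1],-M[2,2]));yaw=np.degrees(np.arctan2(M[1,0],M[0,0]))
    u,v=d@e,d@f;c,si=np.cos(np.radians(th)),np.sin(np.radians(th))
    F=s['force'];print('t %.1f u %.1f v %.1f z %.1f tilt %.1f yaw %.1f'%(s['clock'],u,v,p[2],th,yaw),'A',np.array([u-56*c+37.5*si,p[2]-56*si-37.5*c]),'B',np.array([u+56*c+37.5*si,p[2]+56*si-37.5*c]),'Fkit',np.array([F[:2]@e,F[:2]@f,F[2]]),'op',s['opening'])
E
python3 - <<'E'
from h import *
p,R=pose()
a=T(20,91,8); print(a)
plan(p,R,[((*a[:2],165),down(115.1),10)])
plan(p,R,[((*a[:2],165),down(115.1,20),1)])
E
```

```text
[529.67   1.22  62.39]
[3.66, -0.63, -0.28, 0.03, 0.03, -5.14]
[3.71, -0.3, -0.28, 0.03, 0.03, -5.14]
[3.72, 0.03, -0.28, 0.03, 0.03, -5.14]
[3.7, 0.36, -0.27, 0.03, 0.03, -5.14]
[3.65, 0.69, -0.27, 0.03, 0.03, -5.14]
[3.58, 1.02, -0.27, 0.03, 0.03, -5.14]
[3.47, 1.33, -0.27, 0.03, 0.03, -5.14]
[3.34, 1.64, -0.27, 0.03, 0.03, -5.14]
[3.18, 1.93, -0.27, 0.03, 0.03, -5.14]
[2.99, 2.21, -0.27, 0.03, 0.03, -5.14]
-- [529.67   1.22 165.  ]
[36.64, -6.32, -2.79, 18.95, -8.71, -50.9]
-- [529.67   1.22 165.  ]
```

Request:
drive_tool:
  moves:
    - [0.35,3.7,-0.6,-0.7,0,0,-5.1]
    - [0.35,3.7,-0.3,-0.7,0,0,-5.1]
    - [0.35,3.7,0,-0.7,0,0,-5.1]
    - [0.35,3.7,0.4,-0.7,0,0,-5.1]
    - [0.35,3.7,0.7,-0.7,0,0,-5.1]

```text
clock: 31.12
eef_pos: [475.8, -173.9, 165.5]
tcp_rot: [-2.232, -2.207, 0.0]
force: [0.2, -0.6, -3.3]
opening: 0.421
```

Request:
drive_tool:
  moves:
    - [0.35,3.6,1.0,0,0,0,-5.1]
    - [0.35,3.5,1.3,0,0,0,-5.1]
    - [0.35,3.3,1.6,0,0,0,-5.1]
    - [0.35,3.2,1.9,0,0,0,-5.1]
    - [0.35,3.0,2.2,0,0,0,-5.1]

```text
clock: 31.75
eef_pos: [528.0, 4.2, 165.3]
tcp_rot: [-1.689, -2.646, 0.001]
force: [0.5, -0.9, -4.0]
opening: 0.422
```

Request:
drive_tool:
  moves:
    - [0.35,0,0,0,4,0,0]
    - [0.35,0,0,0,4,0,0]
    - [0.35,0,0,0,4,0,0]
    - [0.35,0,0,0,4,0,0]
    - [0.35,0,0,0,4,0,0]

```text
clock: 32.38
eef_pos: [528.3, 3.1, 165.4]
tcp_rot: [-1.574, -2.458, 0.436]
force: [-0.7, -1.1, -4.1]
opening: 0.422
```

```bash
python3 - <<'E'
from h import *
inkit();p,R=pose()
a=T(20,91,8)
plan(p,R,[((*a[:2],110),down(115.1,20),5),((*a[:2],68),down(115.1,20),5)])
E
```

```text
t 32.4 u 26.0 v -49.3 z 165.4 tilt 20.2 yaw 114.7 A [-13.7  110.93] B [ 91.44 149.52] Fkit [ 1.08  0.68 -4.11] op 0.4221807166973928
[-0.05, 0.39, 1.04, -0.03, -0.04, -0.06]
[-0.05, 0.39, 1.04, -0.03, -0.04, -0.06]
[-0.05, 0.39, 1.04, -0.03, -0.04, -0.06]
[-0.05, 0.39, 1.04, -0.03, -0.04, -0.06]
[-0.05, 0.39, 1.04, -0.03, -0.04, -0.06]
-- [529.67   1.22 110.  ]
[0.0, 0.29, 0.79, 0.0, 0.0, 0.0]
[0.0, 0.29, 0.79, 0.0, 0.0, 0.0]
[0.0, 0.29, 0.79, 0.0, 0.0, 0.0]
[0.0, 0.29, 0.79, 0.0, 0.0, 0.0]
[0.0, 0.29, 0.79, 0.0, 0.0, 0.0]
-- [529.67   1.22  68.  ]
```

Request:
drive_tool:
  moves:
    - [0.35,-0.1,0.4,1.0,0,0,-0.3]
    - [0.35,-0.1,0.4,1.0,0,0,0]
    - [0.35,0,0.4,1.0,0,0,0]
    - [0.35,0,0.4,1.1,0,0,0]
    - [0.35,0,0.4,1.1,0,0,0]
  grip_force: 60

```text
clock: 33.0
eef_pos: [530.0, 1.2, 110.6]
tcp_rot: [-1.57, -2.464, 0.432]
force: [-0.0, 0.4, -3.0]
opening: 0.42
```

Request:
drive_tool:
  moves:
    - [0.35,0,0.3,0.8,0,0,0]
    - [0.35,0,0.25,0.7,0,0,0]
    - [0.35,0,0.2,0.6,0,0,0]
    - [0.35,0,0,0,0,0,0]
    - [0.35,0,0,0,0,0,0]

```text
clock: 33.62
eef_pos: [530.3, 1.3, 89.3]
tcp_rot: [-1.57, -2.464, 0.432]
force: [0.6, -0.6, -2.9]
opening: 0.421
```

```bash
python3 - <<'E'
from h import *
inkit();p,R=pose()
a=T(20,91,8)
plan(p,R,[(a,down(115.1,20),3)])
s=snap('side','s7');t=snap('top','t7')
cv2.imwrite('pics/c7.png',np.hstack([crop(s,280,180,80,80,5),crop(t,270,165,80,80,5)]))
E
```

```text
t 33.6 u 25.0 v -46.8 z 89.3 tilt 20.0 yaw 115.0 A [-14.87  34.94] B [90.4  73.18] Fkit [-0.24  0.79 -2.89] op 0.4210594944770554
[0.01, 0.29, 0.85, 0.01, -0.04, -0.03]
[0.01, 0.29, 0.85, 0.01, -0.04, -0.03]
[0.01, 0.29, 0.85, 0.01, -0.04, -0.03]
-- [529.67   1.22  62.39]
```

View pics/c7.png

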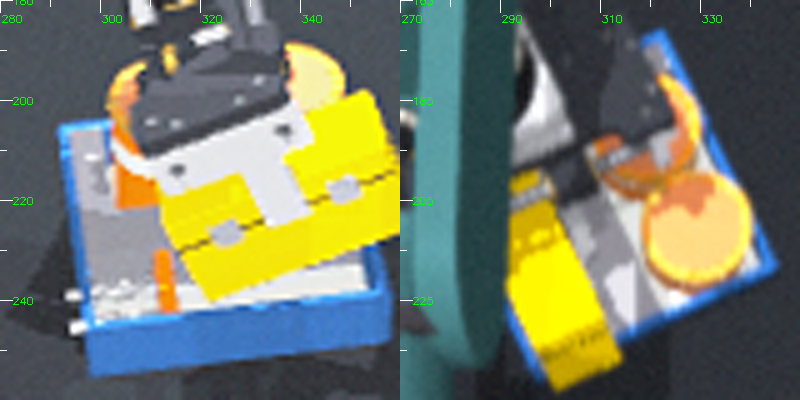

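The case is tilted, plate end down. Its lower corner is at side pixel (322,240), just ahead of the plate, and it sits between the outer wall and the rib. I'll descend in.

Request:
drive_tool:
  moves:
    - [0.35,0,0.15,0.4,0,0,0]
    - [0.35,0,0.15,0.4,0,0,0]
    - [0.35,0,0.15,0.4,0,0,0]
    - [0.35,0,0.15,0.4,0,0,0]
    - [0.35,0,0,0,0,0,0]

```text
clock: 34.35
eef_pos: [529.8, 1.4, 71.3]
tcp_rot: [-1.569, -2.463, 0.434]
force: [-0.8, -0.6, -3.5]
opening: 0.418
```

Request:
drive_tool:
  moves:
    - [0.35,0,0.1,0.3,0,0,0]
    - [0.35,0,0.1,0.3,0,0,0]
    - [0.35,0,0.05,0.2,0,0,0]
    - [0.35,0,0.05,0.1,0,0,0]
    - [0.35,0,0,0,0,0,0]

```text
clock: 34.98
eef_pos: [529.9, 1.3, 62.3]
tcp_rot: [-1.569, -2.464, 0.433]
force: [-0.4, 0.7, -3.9]
opening: 0.422
```

```bash
python3 - <<'E'
from h import *
inkit()
E
```

```text
t 35.0 u 25.3 v -47.0 z 62.3 tilt 20.0 yaw 115.0 A [-14.46   7.93] B [90.78 46.25] Fkit [ 0.11 -0.83 -3.9 ] op 0.42211783636312283
```

Request:
drive_tool:
  moves:
    - [0.35,0,0.38,-0.14,0,0,0]
    - [0.35,0,0.38,-0.14,0,0,0]
    - [0.35,0,0.38,-0.14,0,0,0]
    - [0.35,0,0.38,-0.14,0,0,0]
    - [0.35,0,0.19,-0.07,0,0,0]

```text
clock: 35.6
eef_pos: [544.5, 8.1, 62.9]
tcp_rot: [-1.568, -2.459, 0.44]
force: [-7.4, -3.2, -0.5]
opening: 0.417
```

```bash
python3 - <<'E'
from h import *
inkit()
E
```

```text
t 35.6 u 9.2 v -47.0 z 62.9 tilt 20.4 yaw 114.9 A [-30.25   8.21] B [74.75 47.18] Fkit [ 8.11 -0.23 -0.46] op 0.4172819053193451
```

Request:
drive_tool:
  moves:
    - [0.35,0,0.19,-0.07,0,0,0]
    - [0.35,0,0.19,-0.07,0,0,0]
    - [0.35,0,0.14,-0.05,0,0,0]
    - [0.35,0,0,0,0,0,0]
    - [0.35,0,0,0,0,0,0]

```text
clock: 36.22
eef_pos: [548.8, 10.1, 62.9]
tcp_rot: [-1.568, -2.458, 0.441]
force: [-8.2, -3.4, 0.3]
opening: 0.419
```

```bash
python3 - <<'E'
from h import *
inkit()
s=snap('side','s8');cv2.imwrite('pics/c8.png',crop(s,280,180,90,80,6))
p,R=pose();x,y,z=R.as_matrix().T
print([proj(s,p+x*20+y*56*b+z*(37.5-zz)).round(1).tolist() for zz in(60,0) for b in(-1,1)])
E
```

```text
t 36.2 u 4.4 v -46.9 z 62.9 tilt 20.4 yaw 114.9 A [-34.93   8.22] B [70.02 47.34] Fkit [ 8.83 -0.44  0.28] op 0.4194498136904564
[[348.3, 217.0], [305.0, 233.3], [356.0, 232.5], [314.2, 247.9]]
```

View pics/c8.png

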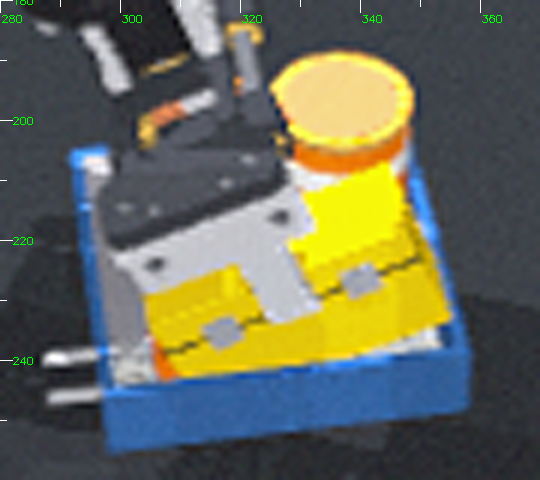

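```bash
python3 - <<'E'
from h import *
p,R=pose()
plan(p,R,[(T(th,69.3,8),down(115.1,th),1) for th in(17,14,11,9,7)])
E
```

```text
[0.01, 0.06, 0.27, -3.44, -0.18, -0.13]
-- [548.48  10.03  60.23]
[0.0, -0.04, 0.25, -3.0, 0.0, -0.0]
-- [547.48   9.56  57.93]
[0.0, -0.07, 0.27, -3.0, -0.0, 0.0]
-- [546.32   9.02  55.5 ]
[-0.0, -0.06, 0.18, -2.0, -0.0, 0.0]
-- [545.46   8.62  53.8 ]
[0.0, -0.07, 0.19, -2.0, 0.0, 0.0]
-- [544.53   8.18  52.05]
```

Request:
drive_tool:
  moves:
    - [0.35,0,0.06,0.27,-3.4,0,0]
    - [0.35,0,-0.04,0.25,-3,0,0]
    - [0.35,0,-0.07,0.27,-3,0,0]
    - [0.35,0,-0.06,0.18,-2,0,0]
    - [0.35,0,-0.07,0.19,-2,0,0]

```text
clock: 36.9
eef_pos: [543.7, 7.8, 50.6]
tcp_rot: [-1.65, -2.588, 0.158]
force: [-7.5, -2.8, -2.7]
opening: 0.421
```

```bash
python3 - <<'E'
from h import *
inkit();p,R=pose()
plan(p,R,[(T(th,69.3,a),down(115.1,th),1) for th,a in((5,7.5),(3,7),(1.5,6.5),(0,6.5))])
E
```

```text
t 36.9 u 10.1 v -47.0 z 50.6 tilt 7.1 yaw 114.9 A [-40.9    6.49] B [70.25 20.28] Fkit [ 7.99 -0.6  -2.7 ] op 0.42127540598781454
[-0.0, -0.01, 0.09, -2.07, -0.17, -0.13]
-- [543.54   7.72  49.74]
[0.0, -0.1, 0.25, -2.0, 0.0, 0.0]
-- [542.48   7.22  47.38]
[0.0, -0.08, 0.2, -1.5, 0.0, -0.0]
-- [541.64   6.83  45.45]
[-0.0, -0.09, 0.15, -1.5, 0.0, 0.0]
-- [540.77   6.42  44.  ]
```

Request:
drive_tool:
  moves:
    - [0.35,0,0,0.1,-2,0,0]
    - [0.35,0,-0.09,0.25,-2,0,0]
    - [0.35,0,-0.08,0.2,-1.6,0,0]
    - [0.35,0,-0.08,0.15,-1.5,0,0]
    - [0.35,0,0,0,0,0,0]

```text
clock: 37.52
eef_pos: [540.8, 6.4, 43.6]
tcp_rot: [-1.688, -2.647, -0.002]
force: [-7.4, -3.4, -1.8]
opening: 0.419
```

```bash
python3 - <<'E'
from h import *
inkit()
E
```

```text
t 37.5 u 13.3 v -47.0 z 43.6 tilt 0.0 yaw 115.0 A [-42.67   6.04] B [69.33  6.08] Fkit [ 8.15 -0.07 -1.78] op 0.41868329215985645
```

Request:
drive_tool:
  moves:
    - [0.35,0,0,0.1,0,0,0]
    - [0.35,0,-0.1,0.1,0,0,0]
    - [0.35,0,-0.1,0.1,0,0,0]
    - [0.35,0,0,0.1,0,0,0]
    - [0.35,0,0,0,0,0,0]

```text
clock: 38.15
eef_pos: [541.1, 6.5, 42.4]
tcp_rot: [1.688, 2.649, 0.007]
force: [-9.1, -2.3, 7.8]
opening: 0.425
```

```bash
python3 - <<'E'
from h import *
inkit(); print(robot.state()['wrist_torque'])
E
```

```text
t 38.1 u 13.0 v -46.9 z 42.4 tilt -0.2 yaw 115.0 A [-43.14   5.12] B [68.86  4.67] Fkit [ 9.2  -1.74  7.78] op 0.4253198459880643
[-0.3   1.81  0.01]
```

Request:
drive_tool:
  moves:
    - [0.35,0,-0.1,-0.1,0,0,0]
    - [0.35,0,-0.1,0,0,0,0]
    - [0.35,0,-0.1,0,0,0,0]
    - [0.35,0,-0.1,0,0,0,0]
    - [0.35,0,0,0,0,0,0]

```text
clock: 38.78
eef_pos: [539.3, 5.7, 42.4]
tcp_rot: [1.686, 2.646, 0.013]
force: [-4.5, -1.3, 4.0]
opening: 0.42
```

```bash
python3 - <<'E'
from h import *
inkit(); print(robot.state()['wrist_torque'])
E
```

```text
t 38.8 u 14.9 v -46.9 z 42.4 tilt -0.5 yaw 115.0 A [-41.43   5.44] B [70.56  4.41] Fkit [ 4.61 -0.69  3.95] op 0.41951575172855676
[-0.1   1.27 -0.02]
```

Request:
drive_tool:
  moves:
    - [0.35,0,-0.1,0,0,0,0]
    - [0.35,0,-0.1,0,0,0,0]
    - [0.35,0,0,0.1,0,0,0]
    - [0.35,0,0,0.1,0,0,0]
    - [0.35,0,0,0,0,0,0]

```text
clock: 39.4
eef_pos: [539.1, 5.6, 42.4]
tcp_rot: [1.685, 2.644, 0.019]
force: [-3.3, 2.3, 12.3]
opening: 0.415
```

Request:
drive_tool:
  moves:
    - [0.5,0,0,0,0,0,0]
    - [0.56,0,0,0,0,0,0]
    - [0.56,0,0,-0.2,0,0,0]
    - [0.56,0,0,-1,0,0,0]
    - [0.56,0,0,-2,0,0,0]

```text
clock: 40.02
eef_pos: [536.5, 4.6, 71.4]
tcp_rot: [1.688, 2.648, 0.012]
force: [-0.2, 1.2, -0.6]
opening: 0.564
```

Request:
drive_tool:
  moves:
    - [0.56,0,0,-3,0,0,0]
    - [0.3,0,0,-2,0,0,0]
    - [0,0,0,0,0,0,0]
    - [0,0,0,0,0,0,0]
    - [0,0,0,0,0,0,0]

```text
clock: 40.65
eef_pos: [535.9, 4.4, 120.2]
tcp_rot: [1.688, 2.649, 0.011]
force: [-0.1, 0.1, -0.4]
opening: 0.17
```

```bash
python3 - <<'E'
from h import *
inkit()
s=snap('side','s9');t=snap('top','t9')
cv2.imwrite('pics/c9.png',np.hstack([crop(s,280,180,80,80,5),crop(t,270,165,80,80,5)]))
for u,w in((-41,65),(71,65),(71,5)): print(u,w,proj(s,kit(u,-67,w)),proj(t,kit(u,-67,w)))
E
```

```text
t 40.6 u 18.5 v -47.2 z 120.2 tilt -0.4 yaw 115.0 A [-37.72  83.05] B [74.27 82.31] Fkit [ 0.02 -0.08 -0.42] op 0.16989643573359714
-41 65 [311.19 232.57] [281.71 200.57]
71 65 [356.68 227.38] [298.47 237.3 ]
71 5 [355.68 243.95] [299.74 238.97]
```

View pics/c9.png

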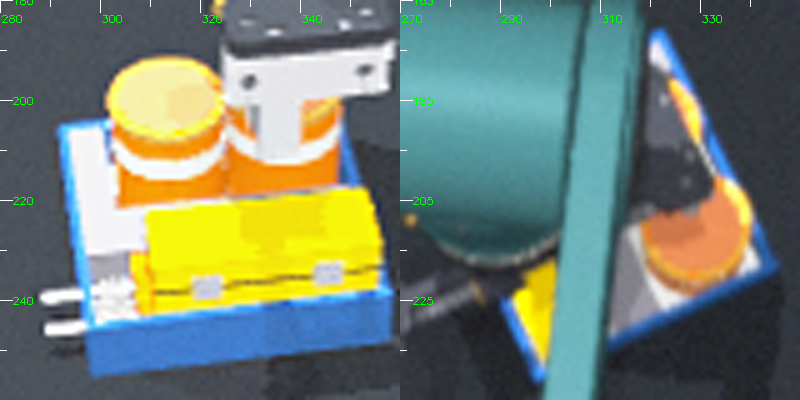

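Flat: the case's near top edge reads (310,232)–(356,228) against a predicted (311,233)–(357,227), and the plate is pressed on its left end. As a check on seating, I'll press each end lightly with the shut fingers.

Request:
drive_tool:
  moves:
    - [0,0,-1.5,0.5,0,0,0]
    - [0,0,-1.5,1.5,0,0,0]
    - [0,0,0,1.5,0.4,0,0]
    - [0,0,0,1,0,0,0]
    - [0,0,0,0,0,0,0]

```text
clock: 41.38
eef_pos: [509.4, -7.8, 75.0]
tcp_rot: [-1.686, -2.647, -0.002]
force: [-0.3, -0.4, 0.6]
opening: 0.007
```

Request:
drive_tool:
  moves:
    - [0,0,0,0.3,0,0,0]
    - [0,0,0,0.3,0,0,0]
    - [0,0,0,0.2,0,0,0]
    - [0,0,0,0.2,0,0,0]
    - [0,0,0,0,0,0,0]

```text
clock: 42.0
eef_pos: [509.7, -8.1, 66.2]
tcp_rot: [-1.688, -2.649, -0.004]
force: [-0.6, 0.5, 0.3]
opening: 0.005
```

Request:
drive_tool:
  moves:
    - [0,0,0,0.2,0,0,0]
    - [0,0,0,0.2,0,0,0]
    - [0,0,0,0.2,0,0,0]
    - [0,0,0,0.2,0,0,0]
    - [0,0,0,0,0,0,0]

```text
clock: 42.62
eef_pos: [510.3, -8.1, 65.1]
tcp_rot: [1.687, 2.648, 0.005]
force: [-12.1, 1.5, 28.3]
opening: 0.006
```

Request:
drive_tool:
  moves:
    - [0,0,0,-1,0,0,0]
    - [0,0,0,-1,0,0,0]
    - [0,0,3,0,0,0,0]
    - [0,0,3,0,0,0,0]
    - [0,0,1,0,0,0,0]

```text
clock: 43.25
eef_pos: [574.0, 21.9, 77.9]
tcp_rot: [-1.687, -2.649, -0.003]
force: [0.4, -0.5, -1.0]
opening: 0.007
```

Request:
drive_tool:
  moves:
    - [0,0,0,0.9,0,0,0]
    - [0,0,0,0.6,0,0,0]
    - [0,0,0,0.3,0,0,0]
    - [0,0,0,0.2,0,0,0]
    - [0,0,0,0,0,0,0]

```text
clock: 43.88
eef_pos: [572.7, 21.2, 65.1]
tcp_rot: [1.688, 2.648, 0.006]
force: [-11.6, 0.9, 26.0]
opening: 0.008
```

Both ends stop at z = 65.1 mm, which is floor 5 + 60, so the case is flat. I'll retreat and take a final look.

Request:
drive_tool:
  moves:
    - [0,0,0,-1,0,0,0]
    - [0,0,0,-3,0,0,0]
    - [0,0,0,-4,0,0,0]
    - [0,3,0,-4,0,0,0]
    - [0,4,0,-3,0,0,0]

```text
clock: 44.5
eef_pos: [543.0, 84.1, 209.5]
tcp_rot: [-1.692, -2.647, -0.004]
force: [0.5, -0.1, -0.5]
opening: 0.004
```

Request:
drive_tool:
  moves:
    - [0,4,-3,0,0,0,0]
    - [0,4,-4,0,0,0,0]
    - [0,4,-4,0,0,0,0]
    - [0,4,-4,0,0,0,0]
    - [0,4,-4,0,0,0,0]

```text
clock: 45.12
eef_pos: [284.5, 185.3, 207.5]
tcp_rot: [-1.689, -2.647, -0.002]
force: [0.4, 1.4, 0.7]
opening: 0.007
```

Request:
drive_tool:
  moves:
    - [0,4,0,0,0,0,0]
    - [0,4,0,0,0,0,0]
    - [0,3,0,0,0,0,0]
    - [0,0,0,0,0,0,0]
    - [0,0,0,0,0,0,0]

```text
clock: 45.75
eef_pos: [240.4, 284.4, 208.2]
tcp_rot: [-1.689, -2.649, -0.002]
force: [0.7, 0.1, -0.2]
opening: 0.005
```

```bash
python3 - <<'E'
from h import *
s=snap('side','s10');t=snap('top','t10')
cv2.imwrite('pics/c10.png',np.vstack([np.hstack([crop(s,280,180,80,70,5),crop(t,270,165,80,70,5)]),np.hstack([crop(s,195,180,70,40,5)[:, :400],crop(t,205,120,80,40,5)[:,:400]]) if 0 else np.hstack([cv2.resize(s['pixels'][:,:,::-1],(400,250)),cv2.resize(t['pixels'][:,:,::-1],(400,250))])]))
E
```

```text
(no output)
```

View pics/c10.png

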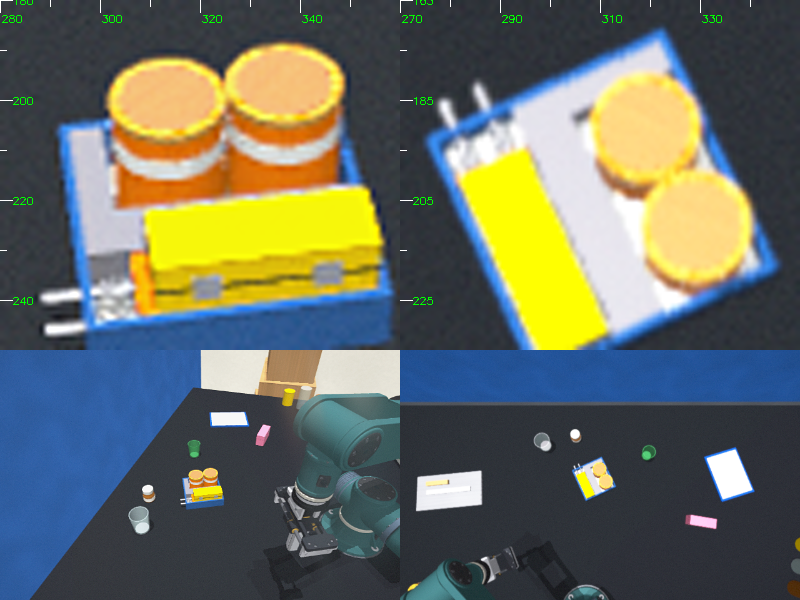

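```bash
python3 - <<'E'
from h import *
s,t=load('s10'),load('t10');a=np.radians(KA);e=np.array([np.cos(a),np.sin(a)]);f=np.array([-e[1],e[0]])
for A,B in(((319,190.4),(313.4,199.4)),((329.4,210.8),(336.8,196.4))):
    q=tri(t,A,s,B);d=onz(t,A,80)[:2]-KC;print(q,'kit',d@e,d@f)
robot.finish_job()
E
```

```text
[608.07 -55.62  77.11] kit -20.406318146534815 37.386561791044606
[552.38 -83.89  76.81] kit 42.71793653673409 39.04454818715551
the job is handed in; nothing more can be done
```

The kit is packed and handed in at about 46 s of the 70 s allowed. I slid tin_in to the +x end of the tin bay and set tin_out beside it. The yellow case then went in at a 20° slant, pressed the plate back, was lowered flat, and was released against the +x wall.

**Tins:** The last pictures show both upright and side by side, at about (-20, 37) and (41–43, 39) mm in the kit's frame. Their lids triangulate to 77 mm against an expected 80. They agree with each other to 0.3 mm, and the 3 mm is within the error of my other height readings.

**Tin_in position:** The camera put its x at 42.7 mm, but the wall stops it at 41, so that reading is about 2 mm off.

**Handling:** While I was testing the bay's slack, tin_in was raised a few mm and set down again. It was not purely slid.

**Case:** It is lid up, and pressing each end with about 26–28 N stopped at z = 65.1 mm both times, so it sits flat on the floor (5 + 60 mm). The plate is against one end of it.

**Other objects:** The beakers and the jar look unmoved in the final picture, and the arm was clear of everything at hand-in.

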